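Make up two imaging kits at the microscope table

TASK

Make up the two imaging kits from the parts standing on the optical table: the blue tray gets the red-ringed objective, the green filter cube and the yellow filter cube; the orange tray gets the blue-ringed objective and the red filter cube. Stand each objective nose up in its tray's pocket with the white disc, and each cube window up, one to a pocket, in a pocket with a white square (in the blue tray either cube may have either square), all flat on the pocket floors. Leave the yellow-ringed objective and the blue filter cube standing where they are.

Things in the scene. Friction and masses are not known exactly. Their poses are not given: they have to be found in the camera images.
- red_objective: Microscope objective, a silver barrel 32 mm in diameter standing on its flat base, nose up, with a red ring: the upper barrel and the sloping shoulder are red. Barrel straight from the base to 36 mm up, shoulder narrowing to a 21 mm silver nose, 50 mm tall in all. Loose, 100 to 210 g. Origin: centre of its underside; z points up along the barrel.
- yellow_objective: Microscope objective, a silver barrel 32 mm in diameter standing on its flat base, nose up, with a yellow ring: the upper barrel and the sloping shoulder are yellow. Barrel straight from the base to 36 mm up, shoulder narrowing to a 21 mm silver nose, 50 mm tall in all. Loose, 100 to 210 g. Origin: centre of its underside; z points up along the barrel.
- blue_objective: Microscope objective, a silver barrel 32 mm in diameter standing on its flat base, nose up, with a blue ring: the upper barrel and the sloping shoulder are blue. Barrel straight from the base to 36 mm up, shoulder narrowing to a 21 mm silver nose, 50 mm tall in all. Loose, 100 to 210 g. Origin: centre of its underside; z points up along the barrel.
- red_cube: Fluorescence filter cube: a black block 38 x 38 mm and 40 mm tall with a round red glass window, 30 mm across, on its top (and one on a side). Loose, 80 to 170 g. Origin: centre of its underside; x and y are square to its sides, z up.
- yellow_cube: Fluorescence filter cube: a black block 38 x 38 mm and 40 mm tall with a round yellow glass window, 30 mm across, on its top (and one on a side). Loose, 80 to 170 g. Origin: centre of its underside; x and y are square to its sides, z up.
- green_cube: Fluorescence filter cube: a black block 38 x 38 mm and 40 mm tall with a round green glass window, 30 mm across, on its top (and one on a side). Loose, 80 to 170 g. Origin: centre of its underside; x and y are square to its sides, z up.
- blue_cube: Fluorescence filter cube: a black block 38 x 38 mm and 40 mm tall with a round blue glass window, 30 mm across, on its top (and one on a side). Loose, 80 to 170 g. Origin: centre of its underside; x and y are square to its sides, z up.
- blue_tray: Blue kit tray, fixed, 202 x 70 mm; walls 4 mm thick, tops 12 mm and floor 4 mm above the table. 3 pockets 62 x 62 mm in a row along x. The pocket centred at x = +66 mm has a white disc on its floor (for the objective), those at x = 0 and x = -66 mm have white squares (for cubes). Origin: centre of its underside, z up.
- orange_tray: Orange kit tray, fixed, 136 x 70 mm; walls 4 mm thick, tops 12 mm and floor 4 mm above the table. 2 pockets 62 x 62 mm in a row along x. The pocket centred at x = +33 mm has a white disc on its floor (for the objective), that at x = -33 mm a white square (for the cube). Origin: centre of its underside, z up.
There are look-alikes about, which are no part of the job. What is shaped like the green_cube but turquoise is not meant.

How it is judged:
By the outcome, as a careful person would: the job done as asked, in the order asked, and still so for the second after the job is handed in, with the robot touching nothing.
It also fails if it takes over 104 s, if anything falls off the work surface, if the arm or the gripper's body presses on something with over 40 N, if the wrist force passes 120 N, or if a joint passes its speed limit or range.

ROBOT

A 6-joint arm with a two-finger parallel gripper is mounted at the origin on the work surface. World frame = base frame: x ahead of the robot, y to its left, z up, the work surface at z = 0. Lengths are in m, angles in degrees, forces in N, time in s.
With the tool pointing down it reaches from about 0.3 to 0.75 m from the base axis. Payload 8.5 kg.
Tool frame: the origin (TCP) lies on the centre line of the jaws, within the pads' length; the fingertips stand tips_ahead ahead of it and the grasp point (between the pads) lies 3 mm ahead of it (tips_ahead is the distance from the TCP to the fingertips, in m); z points along the fingers, y is the line along which they close (so a half turn about z gives the same grasp; the last joint's range is limited). The gripper opens to 85 mm and grips with 20 to 120 N. Pads are 22 mm wide; open, the fingers measure 114 mm over their backs; the gripper's body (76 mm by 85 mm) begins 54 mm behind the grasp point. The pads swing forward as they close: fully open they stand 13 mm farther back than shut.
Start: joints at [63.982, 21.807, 74.336, -0, 83.858, -12.336], TCP at [0.13, 0.534, 0.253] pointing down, gripper open.
Joint ranges: [-178.18, 178.18], [-50.72, 133.34], [12.68, 142.11], [-81.47, 261.47], [9.98, 163.14], [-165.26, 165.26]. Speed limits (degrees/s): [136.94, 136.94, 180, 180, 180, 180].

INTERFACE

Orientations are given as a 3x3 rotation matrix whose columns are the frame's x, y, z axes.
In Python, from rig import observe, get_image, close_job, tips_ahead gives the robot as it stands.
- The arm moves only by the tool hand_motion, called after ">>>" as name(argument=value, ...) on one line, values as JSON. Schema: {"type":"object","properties":{"rows":{"type":"string"},"force":{"type":"number"},"only":{"type":"string"},"quiet":{"type":"boolean"},"lines":{"type":"string"}},"required":["rows"],"additionalProperties":false}. rows is a string of 1 to 10 rows, one to a line, with the numbers parted by commas; each row has 5 numbers: dx, dy, dz in m, then a turn about the tool's z in degrees, then the finger opening in m; each row shifts and turns the commanded pose from where the row before left it, along the tool's axes as they then stand; what a row does not reach is not made up. A row lasts 1/10 s, in which the tool goes at most 0.05 m and 8.59 degrees, less where a joint would pass 70% of its speed; a pose out of reach is approached as far as the arm can. The fingers move at their own pace and stop on an object; force is the grip in N (left out, the last holds). Time passes only in rows, so rows that do not move let the fingers close. The tool returns the time, the measured TCP pose, the force, the opening and the grip force at its end. only (a regular expression) keeps the lines of the reply that match it, lines (a string "A,B") keeps lines A to B, and quiet returns only ok. Input that does not fit is refused with a message, and nothing moves.
- observe(): the state, without advancing time (a new reading comes with each control period).
- get_image(name): name is "side" or "top"; returns a dict with "pixels" (384x512x3 uint8, red, green, blue), "depth" (384x512 float32, m along the optical axis (not along the pixel's ray), 0 where there is no reading), "K" (3x3 intrinsics, pixels), "extrinsics" (4x4, takes a point from world to camera coordinates). Camera axes: x right, y down, z forward; pixel columns grow to the right and rows downward; lengths in m; the calibration is good to about 2 mm. A picture is of the moment at which its call begins.
- close_job(): hands the job in; it is judged then, once.
The state is a dict: "time_s": time; "q": joint angles; "qvel": joint speeds; "joint_efforts": joint torques, N m; "position": TCP position; "tool_rot": TCP orientation; "ft_force": force on the tool from outside, world axes, zero at the start; "wrist_torque": the same for the moment, N m; "grip_width": finger opening in m; "gripper_force": force on a finger pad.
Only numpy, scipy, OpenCV 4.12 (cv2) and the standard library are available. Lean on these libraries where they do the work, as an engineer would, in place of code of your own. Each camera call takes 0.05 s, during which the arm holds its last target. There are 200 camera calls.

## Working session

There is one attempt and no reset: what is moved stays moved. The work goes in short steps, Python scripts to look and compute and a tool call to move; the robot and the scene stay as the last step left them, time stands still between calls to the robot, and variables do not carry over. Pictures are saved under pics/ and viewed, at most 14 in all, crops included, and the job is handed in when it is done.

```bash
ls; mkdir -p pics
```

Run:
```python
from rig import observe,get_image,tips_ahead
import cv2,numpy as np
print(tips_ahead); s=observe(); print(s)
for n in("top","side"):
    g=get_image(n); np.savez(f"pics/{n}0.npz",**g); cv2.imwrite(f"pics/{n}0.png",cv2.resize(g["pixels"][:,:,::-1],(800,600),interpolation=cv2.INTER_CUBIC)); print(g["K"],g["extrinsics"])
```

```text
pics
0.022
{'time_s': 0.0, 'q': array([ 6.39820547e+01,  2.18401228e+01,  7.43867512e+01, -1.33724567e-03,
        8.38582827e+01, -1.23347144e+01]), 'qvel': array([ 0.03239068,  0.04101055,  0.13533242,  0.02898607, -0.04020144,
        0.01752417]), 'joint_efforts': array([ 1.55818096e-03, -4.48477650e+01, -2.31274921e+01, -1.27936860e-04,
        4.84044082e-03,  1.10092245e-05]), 'position': array([0.12997764, 0.5341352 , 0.25270813]), 'tool_rot': array([[-9.71618897e-01,  2.36550885e-01, -6.31100049e-04],
       [ 2.36551543e-01,  9.71618009e-01, -1.34582042e-03],
       [ 2.94833163e-04, -1.45691224e-03, -9.99998895e-01]]), 'ft_force': array([ 0.60970735, -0.04778174,  0.74261032]), 'wrist_torque': array([ 0.05479849,  0.01235315, -0.02385996]), 'gripper_force': 0.0, 'grip_width': 0.08494293912722363}
[[465.26307373   0.         253.94525689]
 [  0.         465.26307373 189.80409037]
 [  0.           0.           1.        ]] [[-0.02618208 -0.99961949 -0.00868235  0.03386687]
 [-0.99507356  0.02689182 -0.09542248  0.54654983]
 [ 0.09561965  0.00614122 -0.995399    0.99401234]
 [ 0.          0.          0.          1.        ]]
[[388.35959249   0.         254.56649629]
 [  0.         388.35959249 193.02572797]
 [  0.           0.           1.        ]] [[-0.97611715 -0.21671909 -0.01510453  0.550287  ]
 [-0.14623647  0.70689142 -0.69204004  0.11603809]
 [ 0.16065555 -0.67330332 -0.72170107  0.71358472]
 [ 0.          0.          0.          1.        ]]
```

View pics/top0.png

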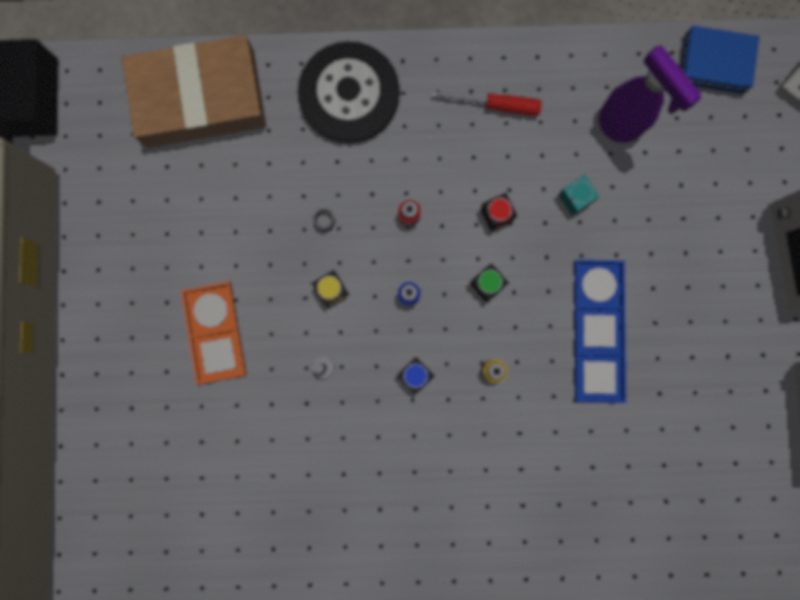

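View pics/side0.png

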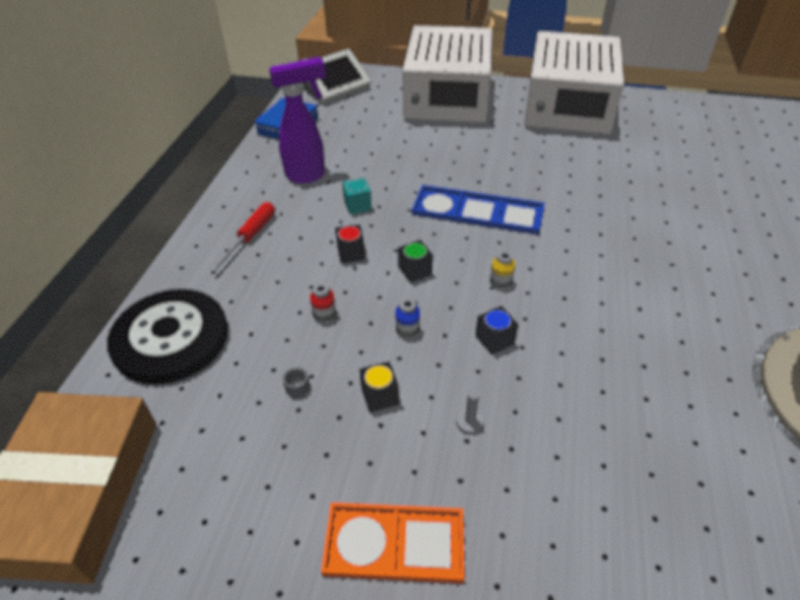

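Top view (800×600): the objectives are red (409,212), blue (409,293) and yellow (495,371). The cubes are red (499,210), green (489,282), yellow (329,288) and blue (415,376), and the turquoise decoy is at (578,195). The blue tray is around (600,331), disc at the top, and the orange tray around (214,333), disc at the top. The side view agrees.

Create see.py:
```python
import cv2,numpy as np
def ray(g,px,z):
    E=g["extrinsics"];R,t=E[:3,:3],E[:3,3];c=-R.T@t
    px=np.atleast_2d(px).astype(float)
    d=np.c_[px,np.ones(len(px))]@np.linalg.inv(g["K"]).T@R
    return (c+d*((z-c[2])/d[:,2])[:,None])
def cloud(g):
    v,u=np.mgrid[:384,:512];D=g["depth"];p=np.stack([u,v,np.ones_like(u)],-1)@np.linalg.inv(g["K"]).T*D[...,None]
    E=g["extrinsics"];return (p-E[:3,3])@E[:3,:3]
H={"red":[(0,8),(172,180)],"orange":[(8,18)],"yellow":[(20,33)],"green":[(50,75)],"blue":[(108,128)]}
def mask(g,c,s=120,v=60):
    h=cv2.cvtColor(g["pixels"],cv2.COLOR_RGB2HSV);m=0
    for a,b in H[c]: m=m|cv2.inRange(h,(a,s,v),(b,255,255))
    return m
def blobs(m,amin=20):
    n,l,st,c=cv2.connectedComponentsWithStats(m);return [(c[i],st[i],l==i) for i in range(1,n) if st[i,4]>=amin]
```

Run:
```python
from see import *
np.set_printoptions(precision=4,suppress=True)
G={n:dict(np.load(f"pics/{n}0.npz")) for n in("top","side")}
for n,g in G.items():
    P=cloud(g)
    for c in H:
        for ce,st,l in blobs(mask(g,c)):
            w=ray(g,ce,.04)[0]
            if not(.3<w[0]<.8 and -.35<w[1]<.4): continue
            print(n,c,ce.round(1),st[:5],"ray z.04",w[:2],"z.036",ray(g,ce,.036)[0][:2],"depth z",np.median(P[l][:,2]))
# cube orientation via raised cloud
for n,g in G.items():
    P=cloud(g); m=((P[...,2]>.03)&(P[...,2]<.06)&(g["depth"]>0)).astype(np.uint8)
    for ce,st,l in blobs(m,60):
        w=np.median(P[l],0)
        if .3<w[0]<.8 and -.35<w[1]<.4 and st[4]<1500:
            q=P[l][:,:2].astype(np.float32); r=cv2.minAreaRect(q); print(n,"raised",st[4],np.array(r[0]),np.array(r[1]),round(r[2],1),"zmed",w[2])
    h=cv2.cvtColor(g["pixels"],cv2.COLOR_RGB2HSV)
    for ce,st,l in blobs(cv2.inRange(h,(0,0,185 if n=="top" else 170),(180,40,255)),150):
        ww=ray(g,ce,.004)[0]
        q=ray(g,np.argwhere(l)[:,::-1],.004)[:,:2].astype(np.float32); r=cv2.minAreaRect(q);print(n,"white",st[4],ww,q.mean(0),np.array(r[1]),round(r[2],1))
```

```text
top red [319.7 133.5] [313 127  14  14 156] ray z.04 [ 0.6656 -0.1276] z.036 [ 0.6664 -0.1282] depth z 0.04142274327153244
top red [261.5 139.3] [256 134  13   9  47] ray z.04 [ 0.6565 -0.0002] z.036 [ 0.6573 -0.0003] depth z 0.037771871210126776
top orange [135.8 212.4] [ 116  181   41   65 1069] ray z.04 [0.5038 0.2755] z.036 [0.504  0.2766] depth z 0.006344607283020388
top yellow [210.  183.5] [203 177  14  14 146] ray z.04 [0.5622 0.1141] z.036 [0.5627 0.1145] depth z 0.04168344276535066
top yellow [312.5 237.5] [309 231  11  14  56] ray z.04 [ 0.4401 -0.1034] z.036 [ 0.4401 -0.1039] depth z 0.03953969828180054
top green [313.2 179.7] [307 174  13  13 132] ray z.04 [ 0.5644 -0.1097] z.036 [ 0.5648 -0.1102] depth z 0.04153465162716558
top blue [383.8 210.6] [ 368  166   32   92 1506] ray z.04 [ 0.4936 -0.2585] z.036 [ 0.4938 -0.2596] depth z 0.006267452667404566
top blue [261.2 191.7] [255 187  14   9  39] ray z.04 [0.5413 0.0037] z.036 [0.5417 0.0036] depth z 0.03887836203843516
top blue [265.6 240. ] [259 233  15  15 160] ray z.04 [ 0.4373 -0.0029] z.036 [ 0.4372 -0.0029] depth 
[... 2636 characters left out ...]
5
side white 1253 [ 0.6303 -0.8375  0.004 ] [ 0.6308 -0.84  ] [0.1857 0.2377] 5.5
side white 1386 [ 0.3452 -0.8485  0.004 ] [ 0.3455 -0.8511] [0.1864 0.2381] 0.2
side white 155 [ 0.5584 -0.2709  0.004 ] [ 0.5585 -0.271 ] [0.0432 0.0416] 10.8
side white 171 [ 0.4927 -0.2677  0.004 ] [ 0.4927 -0.2678] [0.0414 0.0419] 87.9
side white 178 [ 0.4268 -0.265   0.004 ] [ 0.4268 -0.2651] [0.04   0.0429] 85.7
side white 640 [0.8648 0.0692 0.004 ] [0.8649 0.0687] [0.0889 0.0864] 22.7
side white 1192 [0.8859 0.28   0.004 ] [0.8861 0.2799] [0.1314 0.0314] 8.4
side white 678 [0.5376 0.2873 0.004 ] [0.5376 0.2871] [0.044  0.0438] 12.2
side white 737 [0.472  0.2766 0.004 ] [0.472  0.2764] [0.0419 0.0418] 9.6
```

Create plan.py:
```python
import sys,numpy as np
from rig import observe
x,y,z=map(float,sys.argv[1:4]); s=observe();R=s["tool_rot"]
psi=np.degrees(np.arctan2(R[1,1],R[0,1])); turn=0
if len(sys.argv)>4: turn=(psi-float(sys.argv[4])+90)%180-90
t=np.radians(turn);R2=R@np.array([[np.cos(t),-np.sin(t),0],[np.sin(t),np.cos(t),0],[0,0,1]])
d=R2.T@(np.array([x,y,z])-s["position"])
print("t%.2f psi%.1f q6 %.0f turn %.1f then d"%(s["time_s"],psi,s["q"][5],turn),d.round(4),"grip",round(s["grip_width"],4),round(s["gripper_force"],1))
```

```text
(no output)
```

>>> hand_motion(rows="-0.04,-0.024,0.012,0,0.065\n-0.04,-0.024,0.012,0,0.065\n-0.04,-0.024,0.012,0,0.065\n-0.04,-0.024,0.012,0,0.065\n-0.04,-0.024,0.012,0,0.065\n-0.04,-0.024,0.012,0,0.065\n-0.04,-0.024,0.012,0,0.065\n-0.04,-0.024,0.012,0,0.065\n-0.04,-0.024,0.012,0,0.065\n-0.04,-0.024,0.012,0,0.065", force=40)

```text
time_s: 1.1
position: [0.463, 0.2049, 0.1327]
tool_rot: [[-0.972, 0.237, -0.0], [0.237, 0.972, 0.0], [0.0, -0.0, -1.0]]
ft_force: [0.5, -0.3, 0.3]
grip_width: 0.065
gripper_force: 0.0
```

```bash
python3 plan.py 0.6665 0.001 0.10
```

```text
t1.10 psi76.3 q6 -66 turn 0.0 then d [-0.246  -0.1499  0.0326] grip 0.065 0.0
```

>>> hand_motion(rows="-0.041,-0.025,0.005,0,0.065\n-0.041,-0.025,0.005,0,0.065\n-0.041,-0.025,0.005,0,0.065\n-0.041,-0.025,0.005,0,0.065\n-0.041,-0.025,0.006,0,0.065\n-0.041,-0.025,0.006,0,0.065\n0,0,0,0,0.065\n0,0,0,0,0.065", quiet=true)

```text
ok
```

```bash
python3 plan.py 0.6665 0.001 0.032
```

```text
t1.90 psi76.2 q6 -86 turn 0.0 then d [-0.0014 -0.0007  0.0682] grip 0.0652 0.0
```

Descend, grip and lift 100 mm.

>>> hand_motion(rows="-0.001,-0.001,0.034,0,0.065\n0,0,0.034,0,0.065\n0,0,0,0,0.065\n0,0,0,0,0.02\n0,0,0,0,0.02\n0,0,0,0,0.02\n0,0,0,0,0.02\n0,0,0,0,0.02", force=40)

```text
time_s: 2.7
position: [0.6672, 0.0016, 0.0359]
tool_rot: [[-0.972, 0.236, 0.004], [0.236, 0.972, -0.0], [-0.004, 0.001, -1.0]]
ft_force: [-0.7, 1.3, 6.8]
grip_width: 0.0308
gripper_force: 39.7
```

>>> hand_motion(rows="0,0,-0.02,0,0.02\n0,0,-0.04,0,0.02\n0,0,-0.04,0,0.02")

```text
time_s: 3.0
position: [0.6659, 0.0016, 0.1351]
tool_rot: [[-0.972, 0.236, -0.0], [0.236, 0.972, 0.0], [0.0, 0.0, -1.0]]
ft_force: [1.5, 0.4, -1.5]
grip_width: 0.0305
gripper_force: 39.8
```

```bash
python3 plan.py 0.5584 -0.271 0.036
```

```text
t3.00 psi76.3 q6 -86 turn 0.0 then d [ 0.04   -0.2903  0.0991] grip 0.0305 39.8
```

>>> hand_motion(rows="0.0065,-0.045,0,0,0.02\n0.0065,-0.048,0,0,0.02\n0.0065,-0.048,0,0,0.02\n0.0065,-0.048,0,0,0.02\n0.007,-0.048,0,0,0.02\n0.007,-0.048,0,0,0.02\n0,-0.005,0.04,0,0.02\n0,0,0.03,0,0.02\n0,0,0.013,0,0.02\n0,0,0,0,0.02")

```text
time_s: 4.0
position: [0.5585, -0.2703, 0.0496]
tool_rot: [[-0.972, 0.236, -0.002], [0.236, 0.972, 0.001], [0.002, 0.001, -1.0]]
ft_force: [-0.6, 0.9, -1.2]
grip_width: 0.0309
gripper_force: 40.0
```

```bash
python3 plan.py 0.5584 -0.271 0.040
```

```text
t4.00 psi76.3 q6 -113 turn 0.0 then d [-0.0001 -0.0007  0.0096] grip 0.0309 40.0
```

>>> hand_motion(rows="0,-0.001,0.005,0,0.02\n0,0,0.003,0,0.02\n0,0,0.001,0,0.02\n0,0,0,0,0.02")

```text
time_s: 4.4
position: [0.5588, -0.2718, 0.0419]
tool_rot: [[-0.972, 0.236, 0.001], [0.236, 0.972, -0.001], [-0.001, -0.0, -1.0]]
ft_force: [-0.1, 0.3, -1.6]
grip_width: 0.0308
gripper_force: 40.0
```

```bash
python3 -c "
from rig import get_image;import cv2,numpy as np
g=get_image('side');cv2.imwrite('pics/s1.png',cv2.resize(g['pixels'][90:180,230:380,::-1],(750,450),interpolation=cv2.INTER_CUBIC))"
```

```text
(no output)
```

View pics/s1.png

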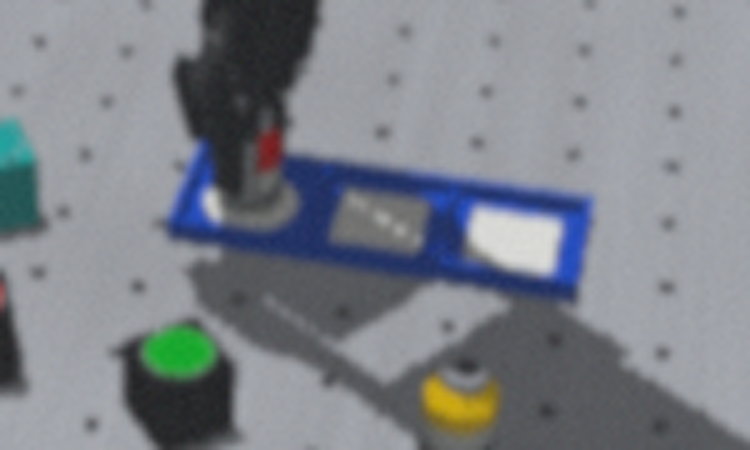

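The red objective hangs upright in the jaws over the disc pocket (crop 245,190), with its base near the floor. There is no contact force yet.

>>> hand_motion(rows="0,0,0.001,0,0.02\n0,0,0.001,0,0.02\n0,0,0,0,0.02")

```text
time_s: 4.75
position: [0.5587, -0.2719, 0.0399]
tool_rot: [[-0.972, 0.236, 0.001], [0.236, 0.972, -0.0], [-0.001, -0.0, -1.0]]
ft_force: [-1.2, 0.5, 3.3]
grip_width: 0.031
gripper_force: 40.5
```

>>> hand_motion(rows="0,0,0,0,0.06\n0,0,0,0,0.06\n0,0,0,0,0.06\n0,0,-0.02,0,0.06\n0,0,-0.04,7.4,0.065\n0,0,-0.03,7.4,0.065\n0,0,0,7.4,0.065\n0,0,0,7.4,0.065\n0,0,0,7.2,0.065\n0,0,0,0,0.065")

```text
time_s: 5.75
position: [0.5585, -0.2719, 0.1293]
tool_rot: [[-0.635, 0.772, -0.0], [0.772, 0.635, 0.0], [0.0, -0.0, -1.0]]
ft_force: [0.3, -0.2, -0.0]
grip_width: 0.0654
gripper_force: 0.0
```

```bash
python3 plan.py 0.5645 -0.109 0.034 39.5
```

```text
t5.75 psi39.5 q6 -76 turn -0.0 then d [0.1219 0.1082 0.0953] grip 0.0654 0.0
```

>>> hand_motion(rows="0.0305,0.027,0,0,0.065\n0.0305,0.027,0,0,0.065\n0.0305,0.027,0,0,0.065\n0.0305,0.027,0.01,0,0.065\n0,0,0.03,0,0.065\n0,0,0.02,0,0.065\n0,0,0,0,0.065", quiet=true)

```text
ok
```

```bash
python3 plan.py 0.5645 -0.109 0.033
```

```text
t6.45 psi39.7 q6 -62 turn 0.0 then d [-0.0016  0.0007  0.034 ] grip 0.0649 0.0
```

>>> hand_motion(rows="-0.001,0.001,0.024,0,0.065\n0,0,0.01,0,0.065\n0,0,0,0,0.065\n0,0,0,0,0.02\n0,0,0,0,0.02\n0,0,0,0,0.02\n0,0,0,0,0.02\n0,0,0,0,0.02")

```text
time_s: 7.25
position: [0.5662, -0.1095, 0.0366]
tool_rot: [[-0.636, 0.771, 0.002], [0.771, 0.636, -0.001], [-0.002, 0.001, -1.0]]
ft_force: [0.4, -0.2, 6.9]
grip_width: 0.0374
gripper_force: 41.7
```

>>> hand_motion(rows="0,0,-0.02,0,0.02\n0,0,-0.04,-8,0.02\n0,0,-0.035,-8,0.02\n0,0,0,-8,0.02\n0,0,0,-8,0.02\n0,0,0,-8,0.02\n0,0,0,-8,0.02\n0,0,0,0,0.02")

```text
time_s: 8.05
position: [0.5655, -0.1091, 0.1305]
tool_rot: [[-0.999, 0.042, -0.0], [0.042, 0.999, 0.0], [0.0, 0.0, -1.0]]
ft_force: [-0.1, 0.1, -1.4]
grip_width: 0.0372
gripper_force: 40.8
```

```bash
python3 plan.py 0.4927 -0.2677 0.040 87.4
```

```text
t8.05 psi87.6 q6 -110 turn 0.2 then d [ 0.0655 -0.1618  0.0905] grip 0.0372 40.8
```

>>> hand_motion(rows="0.017,-0.04,0,0,0.02\n0.017,-0.04,0,0,0.02\n0.016,-0.04,0,0,0.02\n0.0155,-0.042,0.01,0,0.02\n0,0,0.04,0,0.02\n0,0,0.02,0,0.02\n0,0,0.013,0,0.02\n0,0,0,0,0.02")

```text
time_s: 8.85
position: [0.4928, -0.2677, 0.0462]
tool_rot: [[-0.999, 0.045, -0.002], [0.045, 0.999, 0.002], [0.002, 0.002, -1.0]]
ft_force: [-0.3, 0.7, 0.1]
grip_width: 0.0373
gripper_force: 40.8
```

```bash
python3 plan.py 0.4927 -0.2677 0.041
```

```text
t8.85 psi87.4 q6 -128 turn 0.0 then d [ 0.0001 -0.0001  0.0052] grip 0.0373 40.8
```

>>> hand_motion(rows="0,0,0.003,0,0.02\n0,0,0.001,0,0.02\n0,0,0.001,0,0.02\n0,0,0,0,0.02")

```text
time_s: 9.25
position: [0.4934, -0.2682, 0.0428]
tool_rot: [[-0.999, 0.043, 0.001], [0.043, 0.999, -0.001], [-0.001, -0.001, -1.0]]
ft_force: [0.6, -0.4, -1.4]
grip_width: 0.0375
gripper_force: 40.8
```

>>> hand_motion(rows="0,0,0.001,0,0.02\n0,0,0.001,0,0.02\n0,0,0,0,0.02")

```text
time_s: 9.55
position: [0.4933, -0.2682, 0.0406]
tool_rot: [[-0.999, 0.043, 0.0], [0.043, 0.999, -0.0], [-0.0, -0.0, -1.0]]
ft_force: [-0.5, 0.9, 2.8]
grip_width: 0.0368
gripper_force: 41.2
```

>>> hand_motion(rows="0,0,0,0,0.06\n0,0,0,0,0.06\n0,0,0,0,0.06\n0,0,-0.02,0,0.06\n0,0,-0.04,-8,0.065\n0,0,-0.03,-8,0.065\n0,0,0,-8,0.065\n0,0,0,-8,0.065\n0,0,0,0,0.065")

```text
time_s: 10.45
position: [0.4932, -0.2681, 0.1305]
tool_rot: [[-0.87, -0.494, 0.0], [-0.494, 0.87, -0.0], [-0.0, -0.0, -1.0]]
ft_force: [0.1, 1.0, -1.9]
grip_width: 0.065
gripper_force: 0.0
```

```bash
python3 plan.py 0.562 0.114 0.033 119.5
```

```text
t10.45 psi119.6 q6 -160 turn 0.1 then d [-0.2481  0.2987  0.0974] grip 0.065 0.0
```

>>> hand_motion(rows="-0.031,0.0373,0,0,0.065\n-0.031,0.0373,0,0,0.065\n-0.031,0.0373,0,0,0.065\n-0.031,0.0373,0,0,0.065\n-0.031,0.0373,0,0,0.065\n-0.031,0.0373,0,0,0.065\n-0.031,0.0373,0,0,0.065\n-0.031,0.0373,0.01,0,0.065\n0,0,0.05,0,0.065\n0,0,0,0,0.065", quiet=true)

```text
ok
```

```bash
python3 plan.py 0.562 0.114 0.033 119.5
python3 -c "
from rig import get_image;import cv2,numpy as np
g=get_image('side');cv2.imwrite('pics/s2.png',cv2.resize(g['pixels'][90:300,180:380,::-1],(570,600),interpolation=cv2.INTER_CUBIC))"
```

```text
t11.45 psi119.5 q6 -120 turn -0.0 then d [-0.0026 -0.0024  0.0324] grip 0.0651 0.0
```

View pics/s2.png

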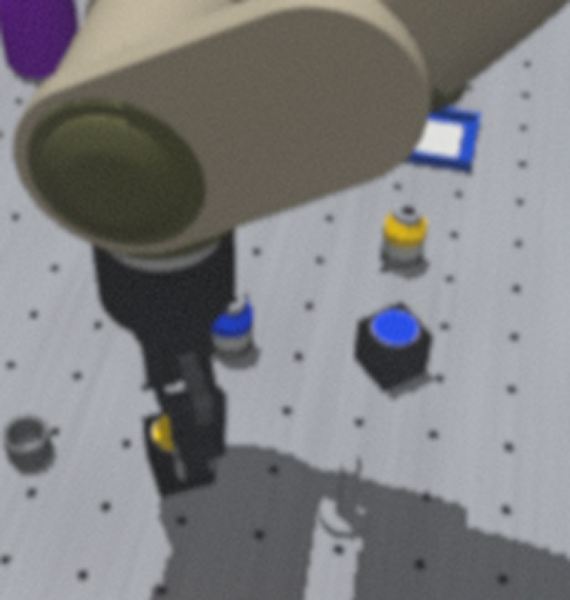

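The arm is aligned over the yellow cube (crop 170,440). The blue cube, the yellow objective and the blue objective are undisturbed, and the arm hides the tray.

>>> hand_motion(rows="-0.0026,-0.0024,0.02,0,0.065\n0,0,0.012,0,0.065\n0,0,0,0,0.065\n0,0,0,0,0.02\n0,0,0,0,0.02\n0,0,0,0,0.02\n0,0,0,0,0.02\n0,0,0,0,0.02")

```text
time_s: 12.3
position: [0.566, 0.1127, 0.0397]
tool_rot: [[-0.87, -0.492, 0.002], [-0.492, 0.87, -0.0], [-0.002, -0.001, -1.0]]
ft_force: [0.1, -1.6, 6.8]
grip_width: 0.037
gripper_force: 41.4
```

>>> hand_motion(rows="0,0,-0.02,0,0.02\n0,0,-0.04,8,0.02\n0,0,-0.035,8,0.02\n0,0,0,8,0.02\n0,0,0,8,0.02\n0,0,0,0,0.02")

```text
time_s: 12.9
position: [0.5652, 0.1129, 0.1338]
tool_rot: [[-0.999, 0.045, 0.0], [0.045, 0.999, -0.0], [-0.0, 0.0, -1.0]]
ft_force: [-1.0, 0.1, -0.5]
grip_width: 0.0372
gripper_force: 40.6
```

```bash
python3 plan.py 0.4268 -0.265 0.040 87.4
```

```text
t12.90 psi87.4 q6 -88 turn 0.0 then d [ 0.1212 -0.3838  0.0937] grip 0.0372 40.6
```

>>> hand_motion(rows="0.0135,-0.0427,0,0,0.02\n0.0135,-0.0427,0,0,0.02\n0.0135,-0.0427,0,0,0.02\n0.0135,-0.0427,0,0,0.02\n0.0135,-0.0427,0,0,0.02\n0.0135,-0.0427,0,0,0.02\n0.0135,-0.0427,0,0,0.02\n0.0135,-0.0427,0,0,0.02\n0.0135,-0.0427,0.01,0,0.02\n0,0,0.04,0,0.02", quiet=true)

```text
ok
```

>>> hand_motion(rows="0,0,0.02,0,0.02\n0,0,0.013,0,0.02\n0,0,0,0,0.02")

```text
time_s: 14.2
position: [0.4267, -0.2653, 0.0488]
tool_rot: [[-0.999, 0.04, -0.003], [0.04, 0.999, 0.003], [0.003, 0.003, -1.0]]
ft_force: [0.2, -0.1, -0.7]
grip_width: 0.0371
gripper_force: 40.7
```

```bash
python3 plan.py 0.4268 -0.265 0.044
```

```text
t14.20 psi87.7 q6 -133 turn 0.0 then d [-0.0001  0.0003  0.0048] grip 0.0371 40.7
```

>>> hand_motion(rows="0,0,0.003,0,0.02\n0,0,0.001,0,0.02\n0,0,0.001,0,0.02\n0,0,0,0,0.02")

```text
time_s: 14.6
position: [0.4275, -0.2658, 0.0457]
tool_rot: [[-0.999, 0.043, 0.001], [0.043, 0.999, -0.001], [-0.001, -0.001, -1.0]]
ft_force: [-0.4, -0.1, -0.6]
grip_width: 0.0374
gripper_force: 40.7
```

>>> hand_motion(rows="0,0,0.001,0,0.02\n0,0,0.001,0,0.02\n0,0,0,0,0.02")

```text
time_s: 14.9
position: [0.4275, -0.2658, 0.0437]
tool_rot: [[-0.999, 0.043, 0.0], [0.043, 0.999, -0.0], [-0.0, -0.0, -1.0]]
ft_force: [-1.1, 0.7, 3.9]
grip_width: 0.0373
gripper_force: 41.2
```

>>> hand_motion(rows="0,0,0,0,0.06\n0,0,0,0,0.06\n0,0,0,0,0.06\n0,0,-0.02,0,0.06\n0,0,-0.04,0,0.065\n0,0,-0.03,0,0.065\n0,0,0,0,0.065", quiet=true)

```text
ok
```

```bash
python3 plan.py 0.551 0.005 0.033
```

```text
t15.60 psi87.5 q6 -133 turn 0.0 then d [-0.11    0.2774  0.103 ] grip 0.0647 0.0
```

>>> hand_motion(rows="-0.0183,0.0462,0,0,0.065\n-0.0183,0.0462,0,0,0.065\n-0.0183,0.0462,0,0,0.065\n-0.0183,0.0462,0,0,0.065\n-0.0183,0.0462,0,0,0.065\n-0.0183,0.0462,0.01,0,0.065\n0,0,0.04,0,0.065\n0,0,0,0,0.065", quiet=true)

```text
ok
```

```bash
python3 plan.py 0.551 0.005 0.033
python3 -c "
from rig import get_image;import cv2,numpy as np
g=get_image('top');cv2.imwrite('pics/t3.png',cv2.resize(g['pixels'][100:280,100:420,::-1],(800,450),interpolation=cv2.INTER_CUBIC))"
```

```text
t16.40 psi87.7 q6 -99 turn 0.0 then d [-0.0051 -0.0023  0.046 ] grip 0.065 0.0
```

View pics/t3.png

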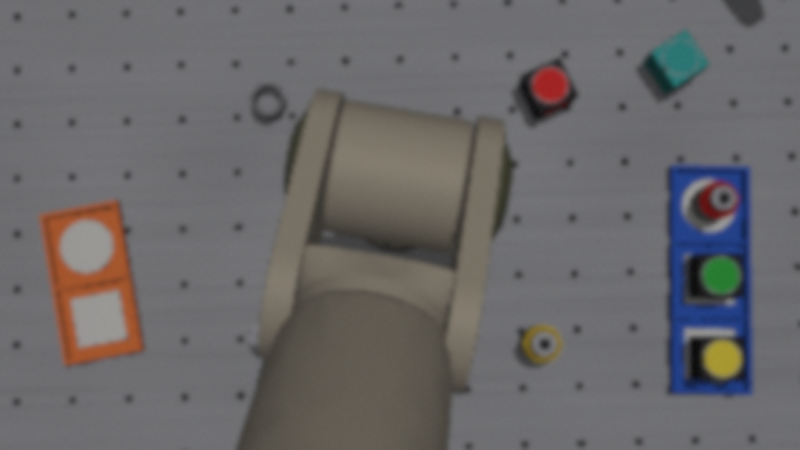

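The blue tray holds red (720,198), green (721,275) and yellow (722,358), one to a pocket and upright. They lean outward in the image only because of parallax. Next is the blue objective.

>>> hand_motion(rows="-0.005,-0.0023,0,0,0.065\n0,0,0.03,0,0.065\n0,0,0.016,0,0.065\n0,0,0,0,0.065\n0,0,0,0,0.02\n0,0,0,0,0.02\n0,0,0,0,0.02\n0,0,0,0,0.02\n0,0,0,0,0.02")

```text
time_s: 17.35
position: [0.5545, 0.0028, 0.0392]
tool_rot: [[-0.999, 0.043, 0.003], [0.043, 0.999, -0.001], [-0.003, -0.001, -1.0]]
ft_force: [-0.6, -2.4, 5.8]
grip_width: 0.0305
gripper_force: 39.2
```

>>> hand_motion(rows="0,0,-0.02,0,0.02\n0,0,-0.04,0,0.02\n0,0,-0.035,0,0.02\n0,0,0,0,0.02")

```text
time_s: 17.75
position: [0.5557, 0.0029, 0.1378]
tool_rot: [[-0.999, 0.043, 0.01], [0.043, 0.999, -0.002], [-0.01, -0.002, -1.0]]
ft_force: [0.8, 1.0, -1.3]
grip_width: 0.0303
gripper_force: 39.9
```

```bash
python3 plan.py 0.5376 0.2873 0.042
```

```text
t17.75 psi87.5 q6 -99 turn 0.0 then d [0.0314 0.2835 0.0951] grip 0.0303 39.9
```

>>> hand_motion(rows="0.0052,0.0472,0,0,0.02\n0.0052,0.0472,0,0,0.02\n0.0052,0.0472,0,0,0.02\n0.0052,0.0472,0,0,0.02\n0.0052,0.0472,0,0,0.02\n0.0052,0.0472,0.01,0,0.02\n0,0,0.04,0,0.02\n0,0,0.025,0,0.02\n0,0,0.01,0,0.02\n0,0,0,0,0.02")

```text
time_s: 18.75
position: [0.5344, 0.2872, 0.0465]
tool_rot: [[-0.999, 0.044, -0.002], [0.044, 0.999, -0.001], [0.002, -0.001, -1.0]]
ft_force: [0.1, 0.2, -0.6]
grip_width: 0.0305
gripper_force: 40.1
```

```bash
python3 plan.py 0.5376 0.2873 0.044
```

```text
t18.75 psi87.5 q6 -70 turn 0.0 then d [-0.0032  0.0002  0.0025] grip 0.0305 40.1
```

>>> hand_motion(rows="-0.005,0,0,0,0.02\n0,0,0.001,0,0.02\n0,0,0.001,0,0.02\n0,0,0,0,0.02")

```text
time_s: 19.15
position: [0.54, 0.2872, 0.046]
tool_rot: [[-0.999, 0.044, 0.001], [0.044, 0.999, 0.0], [-0.001, 0.0, -1.0]]
ft_force: [-0.6, 0.2, -1.1]
grip_width: 0.0308
gripper_force: 40.1
```

>>> hand_motion(rows="0,0,0.001,0,0.02\n0,0,0.001,0,0.02\n0,0,0.001,0,0.02\n0,0,0,0,0.02")

```text
time_s: 19.55
position: [0.5398, 0.2874, 0.0432]
tool_rot: [[-0.999, 0.043, 0.0], [0.043, 0.999, 0.0], [-0.0, 0.0, -1.0]]
ft_force: [-1.8, -0.4, 6.4]
grip_width: 0.0303
gripper_force: 40.9
```

>>> hand_motion(rows="0,0,0,0,0.06\n0,0,0,0,0.06\n0,0,0,0,0.06\n0,0,-0.02,0,0.06\n0,0,-0.04,-6.6,0.065\n0,0,-0.03,-6.6,0.065\n0,0,0,-6.6,0.065\n0,0,0,-6.6,0.065\n0,0,0,0,0.065", quiet=true)

```text
ok
```

```bash
python3 plan.py 0.665 -0.127 0.033 114
```

```text
t20.45 psi114.0 q6 -97 turn -0.0 then d [ 0.0541 -0.4295  0.0995] grip 0.0649 0.0
```

>>> hand_motion(rows="0.006,-0.0477,0,0,0.065\n0.006,-0.0477,0,0,0.065\n0.006,-0.0477,0,0,0.065\n0.006,-0.0477,0,0,0.065\n0.006,-0.0477,0,0,0.065\n0.006,-0.0477,0,0,0.065\n0.006,-0.0477,0,0,0.065\n0.006,-0.0477,0,0,0.065\n0.006,-0.0477,0.01,0,0.065\n0,0,0.04,0,0.065", quiet=true)

```text
ok
```

>>> hand_motion(rows="0,0,0,0,0.065", quiet=true)

```text
ok
```

```bash
python3 plan.py 0.665 -0.127 0.033 114
```

```text
t21.55 psi113.6 q6 -135 turn -0.4 then d [-0.0032 -0.0011  0.0439] grip 0.0652 0.0
```

>>> hand_motion(rows="-0.002,-0.0005,0.03,0,0.065\n0,0,0.014,0,0.065\n0,0,0,0,0.065\n0,0,0,0,0.02\n0,0,0,0,0.02\n0,0,0,0,0.02\n0,0,0,0,0.02\n0,0,0,0,0.02")

```text
time_s: 22.35
position: [0.6673, -0.1266, 0.0404]
tool_rot: [[-0.914, -0.405, 0.003], [-0.405, 0.914, -0.001], [-0.002, -0.002, -1.0]]
ft_force: [-0.1, 1.7, 6.7]
grip_width: 0.0372
gripper_force: 42.1
```

>>> hand_motion(rows="0,0,-0.02,0,0.02\n0,0,-0.04,7.5,0.02\n0,0,-0.035,7.3,0.02\n0,0,0,0,0.02\n0,0,0,0,0.02")

```text
time_s: 22.85
position: [0.6665, -0.1266, 0.1342]
tool_rot: [[-0.987, -0.159, 0.001], [-0.159, 0.987, -0.0], [-0.001, -0.001, -1.0]]
ft_force: [-0.1, -0.1, -2.0]
grip_width: 0.0375
gripper_force: 41.3
```

```bash
python3 plan.py 0.472 0.2766 0.041 99.3
```

```text
t22.85 psi99.2 q6 -120 turn -0.1 then d [0.1268 0.4294 0.0928] grip 0.0375 41.3
```

>>> hand_motion(rows="0.0141,0.0477,0,0,0.02\n0.0141,0.0477,0,0,0.02\n0.0141,0.0477,0,0,0.02\n0.0141,0.0477,0,0,0.02\n0.0141,0.0477,0,0,0.02\n0.0141,0.0477,0,0,0.02\n0.0141,0.0477,0,0,0.02\n0.0141,0.0477,0,0,0.02\n0.0141,0.0477,0,0,0.02\n0,0,0,0,0.02", quiet=true)

```text
ok
```

>>> hand_motion(rows="0,0,0.03,0,0.02", quiet=true)

```text
ok
```

```bash
python3 plan.py 0.472 0.2766 0.044 99.3
```

```text
t23.95 psi99.4 q6 -81 turn 0.1 then d [ 0.0022 -0.0019  0.0609] grip 0.0374 41.3
```

>>> hand_motion(rows="0,0,0.03,0,0.02\n0,0,0.02,0,0.02\n0,0,0.007,0,0.02\n0,0,0,0,0.02")

```text
time_s: 24.35
position: [0.4727, 0.2766, 0.0457]
tool_rot: [[-0.987, -0.159, -0.002], [-0.159, 0.987, -0.001], [0.002, -0.001, -1.0]]
ft_force: [0.2, 0.2, -0.9]
grip_width: 0.0371
gripper_force: 41.4
```

```bash
python3 plan.py 0.472 0.2766 0.044 99.3
```

```text
t24.35 psi99.1 q6 -81 turn -0.2 then d [0.0007 0.0001 0.0017] grip 0.0371 41.4
```

>>> hand_motion(rows="0,0,0.001,0,0.02\n0,0,0.001,0,0.02\n0,0,0,0,0.02")

```text
time_s: 24.65
position: [0.4732, 0.277, 0.0445]
tool_rot: [[-0.987, -0.159, 0.0], [-0.159, 0.987, -0.0], [-0.0, -0.0, -1.0]]
ft_force: [1.1, -0.9, -0.5]
grip_width: 0.0373
gripper_force: 41.4
```

Touch down, release, lift and back off, then look.

>>> hand_motion(rows="0,0,0.0005,0,0.02\n0,0,0.0005,0,0.02\n0,0,0,0,0.02", only="pos|force")

```text
position: [0.4733, 0.2771, 0.0442]
ft_force: [-2.4, -0.4, 6.0]
gripper_force: 42.3
```

>>> hand_motion(rows="0,0,0,0,0.06\n0,0,0,0,0.06\n0,0,0,0,0.06\n0,0,-0.02,0,0.06\n0,0,-0.04,0,0.06\n0,0,-0.04,0,0.06", only="pos|force")

```text
position: [0.4728, 0.277, 0.1442]
ft_force: [0.5, 0.1, 0.7]
gripper_force: 0.0
```

>>> hand_motion(rows="0.04,0.02,-0.02,0,0.06\n0.04,0.02,-0.02,0,0.06\n0.04,0.02,-0.02,0,0.06\n0.04,0.02,0,0,0.06\n0.04,0.03,0,0,0.06\n0.03,0.03,0,0,0.06\n0.03,0.03,0,0,0.06\n0.02,0.04,0,0,0.06\n0,0,0,0,0.06", only="pos|force")

```text
position: [0.1605, 0.4427, 0.2035]
ft_force: [1.2, -0.6, -0.6]
gripper_force: 0.0
```

Run:
```python
from see import *;from rig import get_image
np.set_printoptions(precision=4,suppress=True)
for n in("top","side"):
    g=get_image(n);cv2.imwrite(f"pics/{n}9.png",cv2.resize(g["pixels"][:,:,::-1],(800,600),interpolation=cv2.INTER_CUBIC))
    P=cloud(g);m=((P[...,2]>.03)&(P[...,2]<.06)&(g["depth"]>0)).astype(np.uint8)
    for ce,st,l in blobs(m,60):
        w=np.median(P[l],0)
        if .3<w[0]<.8 and -.35<w[1]<.4 and st[4]<1500:
            r=cv2.minAreaRect(P[l][:,:2].astype(np.float32));print(n,np.array(r[0]),np.array(r[1]),round(r[2],1),"z",w[2],P[l][:,2].max())
    h=cv2.cvtColor(g["pixels"],cv2.COLOR_RGB2HSV)
```

```text
top [ 0.7886 -0.3049] [0.0744 0.0403] 52.0 z 0.04966504395946635 0.0599404893235106
top [ 0.6867 -0.2412] [0.0379 0.04  ] 31.4 z 0.040719129480753805 0.04750599668424517
top [ 0.561  -0.2686] [0.0316 0.0318] 25.0 z 0.04643595206850781 0.058468655064049455
top [0.5375 0.2896] [0.0314 0.0307] 86.5 z 0.04731686779018737 0.05932214179914045
top [ 0.4955 -0.2647] [0.0389 0.0369] 87.9 z 0.04478966450291834 0.04986636350620807
top [0.4702 0.2784] [0.0384 0.0381] 9.7 z 0.04467472512825597 0.04923435964067276
top [ 0.4379 -0.0022] [0.0363 0.0379] 43.3 z 0.040888894225054595 0.0451937932078296
top [ 0.4409 -0.1114] [0.0308 0.03  ] 88.5 z 0.043150848801059655 0.05593799504397228
top [ 0.4253 -0.2616] [0.0382 0.0361] 88.5 z 0.04462161751438514 0.04947476917847043
side [ 0.7945 -0.299 ] [0.0738 0.041 ] 20.0 z 0.04617775428996999 0.05995175644020095
side [ 0.5581 -0.2666] [0.0298 0.0273] 11.1 z 0.04313028491835407 0.054959263617008404
side [ 0.6856 -0.2416] [0.0387 0.0423] 32.2 z 0.03861031198318908 0.04156393974697428
side [ 0.4939 -0.2653] [0.0401 0.0381] 86.7 z 0.042203788146702954 0.04542134014609182
side [ 0.4231 -0.2629] [0.042 0.038] 85.5 z 0.042039892322416055 0.04578627092544503
side [ 0.4391 -0.1082] [0.0301 0.0268] 7.3 z 0.040498612720972514 0.05088273497628564
side [ 0.4369 -0.002 ] [0.0382 0.0387] 42.2 z 0.039020135461431585 0.042459871846251065
side [0.4513 0.1293] [0.0131 0.0124] 89.0 z 0.051679245523026614 0.05971202334969528
side [0.5356 0.2898] [0.0316 0.0309] 11.1 z 0.04516436341424874 0.055670046427636975
side [0.4698 0.2778] [0.0372 0.0393] 9.9 z 0.04348014557195961 0.046547377534775336
```

View pics/top9.png

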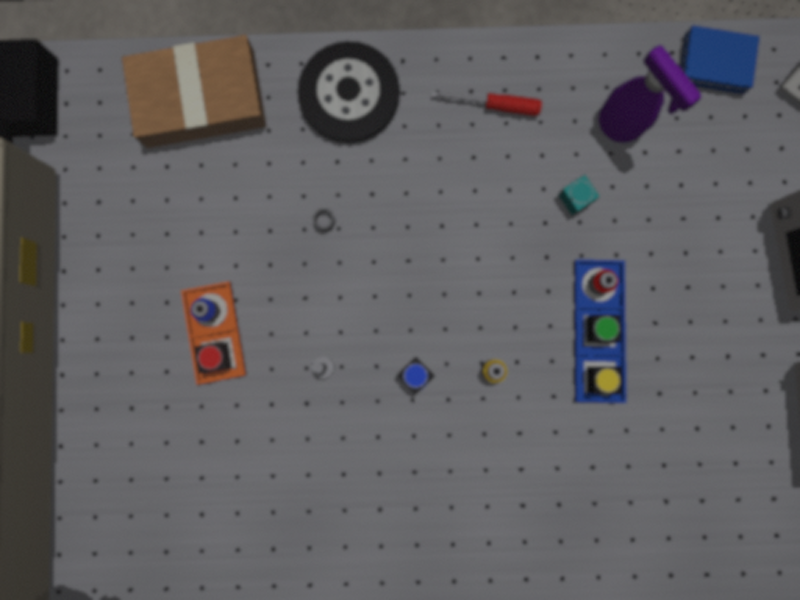

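View pics/side9.png

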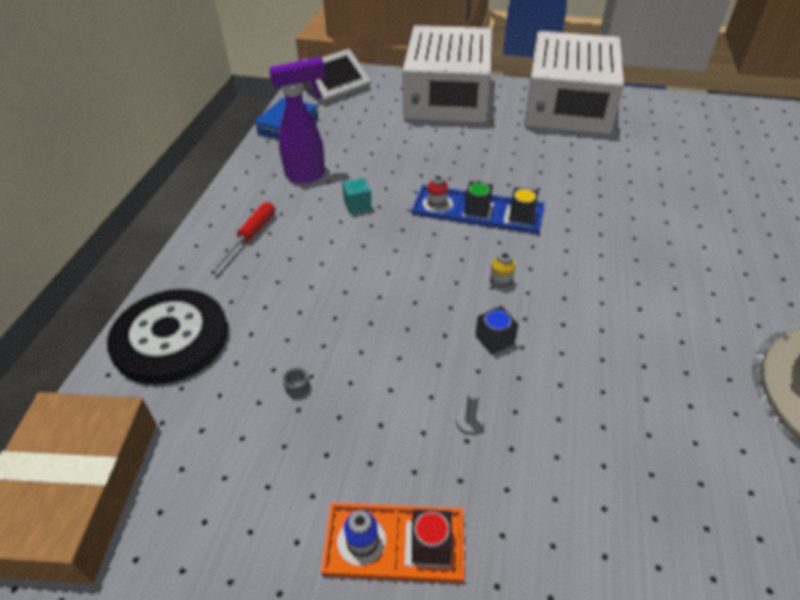

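Both views show all five parts upright in the right pockets: blue tray at top-view (603,282), (606,329) and (607,380), orange tray at (205,308) and (210,357). Cube tops measure about 44 mm, so they sit flat on the pocket floors. The yellow objective (495,371) and blue cube (415,376) have not moved, and the arm is clear.

```bash
python3 -c "
from rig import close_job;print(close_job())"
```

```text
the job is handed in; nothing more can be done
None
```

I made up both kits as asked and handed the job in at about 27 s of the 104 s allowed; the final pictures show all five parts upright and flat in the right pockets, with the yellow-ringed objective and the blue cube where they stood.

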